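Drive out the hinge pin into a catch tray

ROBOT

A 7-joint arm with a two-finger parallel gripper is mounted at the origin on a cart in front of the work surface, level with it; the furniture and walls round the work are solid. World frame = base frame: x ahead of the robot, y to its left, z up, the work surface at z = 0. Lengths are in m, angles in rad, forces in N, time in s.
With the tool pointing down it reaches from about 0.425 to 0.925 m from the base axis. Payload 6.8 kg.
Tool frame: the origin (TCP) lies at the very end of the fingers, on their centre line; the grasp point (between the pads) lies 19 mm behind it (r.tcp_to_grasp is the distance from the TCP to the grasp point, in m); z points along the fingers, y is the line along which they close (so a half turn about z gives the same grasp; the last joint's range is limited). The gripper opens to 85 mm and grips with 20 to 120 N. Pads are 22 mm wide; open, the fingers measure 114 mm over their backs; the gripper's body (76 mm by 85 mm) begins 54 mm behind the grasp point. The pads swing forward as they close: fully open they stand 13 mm farther back than shut.
Start: joints at [-1.426, 0.477, 0.022, 1.555, -0.011, 1.109, -0.083], TCP at [0.169, 0.654, 0.231] pointing down, gripper open.
Joint ranges: [-2.96, 2.96], [-0.34, 2.1], [-1.41, 1.46], [0.24, 2.44], [-1.37, 4.51], [0.17, 1.92], [-2.96, 2.96]. Speed limits (rad/s): [2.39, 2.39, 3.14, 3.14, 3.14, 3.14, 3.14].

INTERFACE

Orientations are given as a rotation vector (axis times angle).
In Python, from bench import r gives the robot as it stands.
- The arm moves only by the tool step_arm, never from a script. Its argument "moves" is a list of rows, each a list of 7 numbers: the shift along the tool's x, y, z in mm, then the turn, a rotation vector about the tool's x, y, z in rad, then the finger opening in mm, from 0 to 85.4. A call has 1 to 8 rows; each row is the pose to reach, as a shift and turn from the pose commanded when the call began, along the tool's axes at that moment; what a row does not reach only later rows make up. A row lasts 1/10 s, in which the tool goes at most 50 mm and 8.59 degrees, less where a joint would pass 70% of its speed; a pose out of reach is approached as far as the arm can. A call with a gripper value outside its range is refused whole. The fingers move at their own pace and stop on an object; "grip_force" is the grip in N (left out, the last holds). Time passes only in rows, so rows that repeat a pose let the fingers close. It gives the time, the measured TCP pose, the force, the opening and the grip force at its end, in the units of the state.
- r.get_obs(): the state, without advancing time (a new reading comes with each control period).
- r.grab_frame(name): name is "side" or "top" or "wrist"; returns a dict with "image" (400x640x3 uint8, red, green, blue), "depth" (400x640 float32, m along the optical axis (not along the pixel's ray), 0 where there is no reading), "mtx" (3x3 intrinsics, pixels), "rvec" (rotation vector, rad) and "tvec" (3), from world to camera coordinates, as OpenCV has them. Camera axes: x right, y down, z forward; pixel columns grow to the right and rows downward; lengths in m; the calibration is good to about 2 mm. The wrist camera is an equidistant fisheye: a pixel r from the principal point sees the ray r / f radians off the axis. A picture is of the moment at which its call begins.
- r.hand_in(): hands the job in; it is judged then, once.
The state is a dict: "clock": time; "joints": joint angles; "qvel": joint speeds; "tau": joint torques, N m; "tcp_pos": TCP position; "orientation": TCP orientation; "contact_force": force on the tool from outside, world axes, zero at the start; "moment": the same for the moment, N m; "grip_width": finger opening in m; "gripper_force": force on a finger pad.
Only numpy, scipy, OpenCV 4.12 (cv2) and the standard library are available. Lean on these libraries where they do the work, as an engineer would, in place of code of your own. Each camera call takes 0.05 s, during which the arm holds its last target. There are 200 camera calls.

TASK

Drive the brass pin out of the clamp hinge and catch it: first slide the steel tray squarely under the overhanging outlet, its plain end against the hinge's upright and its handle pointing away, then take the orange-handled punch from its rest and push the pin right through from its protruding end until it drops into the tray. Lay the punch back in both notches of its rest, the way it lay, and leave the tray with the pin where it stands; move the pin only with the punch, never with the gripper, and do not disturb the other things on the bench.

Things in the scene. Friction and masses are not known exactly. Their poses are not given: they have to be found in the camera images.
- hinge: Clamp hinge bolted to the bench: silver and blue block, 36 (x) x 30 x 30 mm, 70 to 100 mm high, on an upright with a grey foot. Origin: on the bench below the bore's middle; +x (level) is the way to drive the pin. Bore along x, 11 mm wide, axis 85 mm high. Foot x -52 to +4 mm, 56 wide, 12 high. A blue leaf sticks out 54 mm to +y at bore height, mid-block, 11 mm wide.
- bore_in (a point): centre of the bore's inlet face (hinge x = -18 mm); the pin stands proud of this face
- bore_out (a point): centre of the bore's outlet face (hinge x = +18 mm). The block overhangs here: the upright and foot end at hinge x = +4 mm, and below the overhang it is clear to 67 mm height
- plunger (a joint): black-capped spring plunger on top of the hinge (top 116 mm above the bench), not to be handled: 0 at the start, it presses on the pin with about 7 N; without the pin it drops about 1 mm and stays at least 3.3 mm above the bore's axis
- pin: Brass hinge pin, 10 mm diameter, 44 mm long, 28 g; origin at its centre, x along its axis. At the start it lies in the bore, 6 to 10 mm proud of the inlet and within 2 mm of flush with the outlet. Friction resists with roughly 4 to 12 N while it is under the plunger; the pin falls once its tail is out of the bore.
- tray: Open steel catch tray, 82 (x) x 66 (y) x 24 mm, walls 3 mm, 160 g, slides easily. Origin: underside, centre of the tray. Yellow upright fin handle 10 mm thick (y) on its +x end, x = 41 to 92 mm, 14 to 46 mm high: pinch it across near x = 68 mm. In place, tray x is along hinge x (handle pointing the way the pin is driven), origin at hinge x = 45 mm.
- punch: Pin punch, 70 g: orange square handle 12x12 mm, 80 mm long, then a steel shank 7 mm in diameter, 52 mm long. Origin: centre of the handle; +x along the punch to the tip (tip at x = 92 mm, butt at x = -43 mm). Starts lying level in the rest.
- punch_tip (a point): flat end of the punch's shank, on its axis
- rest: Grey punch rest fixed to the bench: base 100x50x8 mm, two notched posts 6 mm thick at x = -33 and +33 mm, open between. Notches 16 mm wide, flared above to 32 mm, tops 58 mm high. Origin: base underside. The punch lies with its handle's centre above the origin, 44 mm above the bench, tip to the rest's +x.
- timer: bystander: white square lab timer, 62x62x18 mm; origin at its underside's centre
- tape_roll: bystander: roll of tan tape, 61x61x18 mm; origin at its underside's centre
- sample_tube_0: bystander: capped white tube lying down, 20x103x20 mm; origin at its underside's centre
- cuvette_0: bystander: small white cuvette lying down, 13x46x13 mm; origin at its underside's centre

How it is judged:
On the way, in this order (a step that is already met when the one before it is completed fails the run):
1. the tray stands on the bench under the outlet, against the upright (origin 35 to 60 mm from the bore's middle, within 15 mm sideways), the pin still in the bore (x of tray in the frame of hinge between 0.035 and 0.06 m and y of tray in the frame of hinge between -0.015 and 0.015 m and height (world z) of tray below 0.004 m and angle between tray's own z axis and vertical below 0.05 rad and angle between the x axis of tray and the x axis of hinge, either way round below 0.25 rad and x of pin in the frame of hinge below 0.012 m), for 0.2 s.
2. the punch's tip presses on the pin inside the bore and has driven it at least 15 mm past the middle (contact force between punch and pin above 0.3 N and x of pin in the frame of hinge between 0.015 and 0.045 m and z of pin in the frame of hinge between 0.075 and 0.095 m and x of punch_tip in the frame of hinge between -0.012 and 0.03 m).
3. the pin lies in the tray (x of pin in the frame of tray between -0.041 and 0.041 m and y of pin in the frame of tray between -0.033 and 0.033 m and z of pin in the frame of tray between 0 and 0.028 m), for 0.2 s.
At the end, for the whole second after the job is handed in: Pin at rest in the tray; tray flat under the outlet (origin 35 to 60 mm along hinge x from the bore's middle, within 15 mm sideways and 0.25 rad); punch at rest in both notches, tip as at first (within 12 mm lengthwise, 5 mm sideways, 4 mm in height and 0.1 rad of home) (all of step 3 and x of tray in the frame of hinge between 0.035 and 0.06 m and y of tray in the frame of hinge between -0.015 and 0.015 m and height (world z) of tray below 0.004 m and angle between tray's own z axis and vertical below 0.05 rad and angle between the x axis of tray and the x axis of hinge, either way round below 0.25 rad and linear speed of each of pin, punch, tray below 0.02 m/s and x of punch in the frame of rest between -0.012 and 0.012 m and y of punch in the frame of rest between -0.005 and 0.005 m and z of punch in the frame of rest between 0.04 and 0.048 m and angle between the x axis of punch and the x axis of rest, either way round below 0.1 rad and x of punch_tip in the frame of rest above 0.05 m); the robot touches nothing.
It fails at once if the gripper pushes or holds the pin (contact force between the fingers and pin above 0.5 N).
It fails at once if a bystander is moved by more than 3 cm (distance of any of timer, tape_roll, sample_tube_0, cuvette_0 from where it was at the start of the episode above 0.03 m).
It also fails if it takes over 69 s, if anything falls off the work surface, if the arm or the gripper's body presses on something with over 40 N, if the wrist force passes 120 N, or if a joint passes its speed limit or range.

## Working session

There is one attempt and no reset: what is moved stays moved. The work goes in short steps, Python scripts to look and compute and a tool call to move; the robot and the scene stay as the last step left them, time stands still between calls to the robot, and variables do not carry over. Pictures are saved under pics/ and viewed, at most 10 in all, crops included, and the job is handed in when it is done.

Besides the shell and the picture viewer there is one more tool, called after "Request:" by a JSON object that holds its "api" and its "payload", one argument or row to a line. step_arm: Moves the arm, as the interface text tells. Its arguments: {"type":"object","properties":{"moves":{"type":"array","items":{"type":"array","items":{"type":"number"}}},"grip_force":{"type":"number"}},"required":["moves"]}

```bash
mkdir -p pics
python3 - <<'E'
from bench import r
import cv2,numpy as np
for n in("top","side"):
    f=r.grab_frame(n); cv2.imwrite(f"pics/{n}0.png",f["image"][:,:,::-1]); np.savez(f"/tmp/{n}.npz",**f)
    print(n,f["mtx"].tolist(),f["rvec"],f["tvec"], f["depth"].min(),f["depth"].max())
o=r.get_obs();print(o)
E
```

```text
top [[494.8336641591268, 0.0, 317.08647365407325], [0.0, 494.8336641591268, 205.7508842476806], [0.0, 0.0, 1.0]] [ 2.15260615 -2.17516673  0.12164466] [0.19846806 0.44870006 1.36341949] 0.0 2.2542775
side [[428.0537707018149, 0.0, 311.06528225784973], [0.0, 428.0537707018149, 201.3526215745785], [0.0, 0.0, 1.0]] [ 2.00984623 -0.33250124  0.21942606] [-0.35051117  0.22350637  0.83933841] 0.0 2.940602
{'clock': 0.1, 'joints': array([-1.42608181,  0.47772331,  0.02233991,  1.55634038, -0.01151442,
        1.10927584, -0.08312591]), 'qvel': array([-0.001485  , -0.00163151, -0.00123574, -0.00392292,  0.00129983,
       -0.00226825, -0.00115416]), 'tau': array([ 3.86523083e-03, -5.97758353e+01,  1.61321584e+00, -2.81954241e+01,
        1.27581359e-02,  5.03261734e-03,  1.19579909e-05]), 'tcp_pos': array([0.1687112 , 0.65303725, 0.23042408]), 'orientation': array([-3.96065703e-01, -3.11642337e+00,  2.53799376e-03]), 'contact_force': array([ 0.04800073,  0.21288095, -0.78548128]), 'moment': array([-0.02802172, -0.03288258, -0.04016745]), 'gripper_force': 0.0, 'grip_width': 0.08531944831139125}
```

View pics/top0.png

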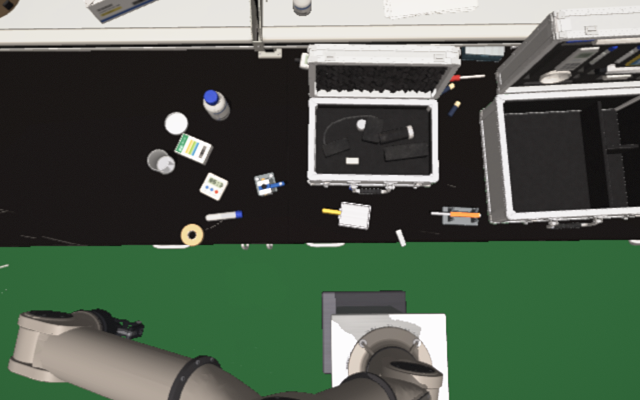

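View pics/side0.png

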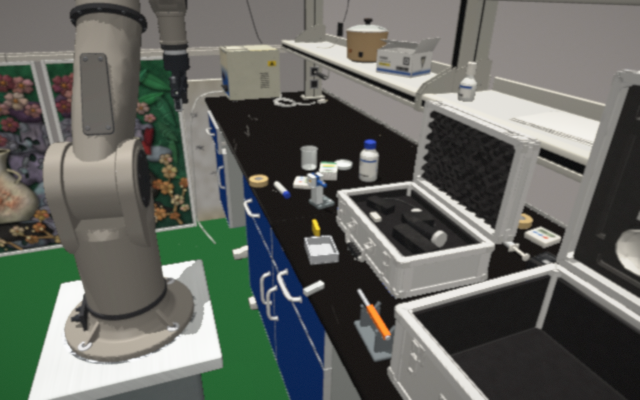

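```bash
cat > h.py <<'E'
import numpy as np,cv2
def cloud(f):
    R=cv2.Rodrigues(f["rvec"])[0]; d=f["depth"]; K=f["mtx"]
    v,u=np.mgrid[:d.shape[0],:d.shape[1]]
    c=np.stack([(u-K[0,2])/K[0,0]*d,(v-K[1,2])/K[1,1]*d,d],-1)
    return (c-f["tvec"].ravel())@R
def pix(f,u,v,z):
    R=cv2.Rodrigues(f["rvec"])[0];K=f["mtx"]
    ray=R.T@np.linalg.solve(K,[u,v,1.]); o=-R.T@f["tvec"].ravel()
    return o+ray*(z-o[2])/ray[2]
def proj(f,p):
    return cv2.projectPoints(np.array(p,float).reshape(-1,3),f["rvec"],f["tvec"],f["mtx"],None)[0].reshape(-1,2)
E
python3 - <<'E'
from h import *
f=dict(np.load("/tmp/top.npz")); g=f["image"][:,:,::-1]
W=cloud(f); hsv=cv2.cvtColor(f["image"],cv2.COLOR_RGB2HSV)
def seg(name,u0,u1,v0,v1,m):
    k=np.zeros(m.shape,bool);k[v0:v1,u0:u1]=m[v0:v1,u0:u1]; P=W[k]; P=P[f["depth"][k]>0]
    c=P.mean(0); uu,s,vt=np.linalg.svd(P[:,:2]-c[:2],full_matrices=False)
    q=(P[:,:2]-c[:2])@vt.T
    print(name,len(P),c.round(4),"z",np.percentile(P[:,2],[5,50,95]).round(3),"ax",vt[0].round(3),"ext",q.min(0).round(4),q.max(0).round(4),"mid",(c[:2]+((q.min(0)+q.max(0))/2)@vt).round(4))
H,S,V=hsv[...,0],hsv[...,1],hsv[...,2]
seg("orange",420,495,195,235,(H<16)&(S>150)&(V>120))
seg("yellow",315,345,195,230,(H>18)&(H<35)&(S>120))
seg("tray",330,380,195,235,(S<60)&(V>110))
seg("hingeblue",245,300,165,205,(H>95)&(H<125)&(S>120)&(V>60))
seg("hingetall",245,300,165,205,(W[...,2]>.06))
seg("hingeblk",245,300,165,205,(W[...,2]>.09))
seg("hingeall",245,300,165,205,(W[...,2]>.007))
seg("rest",420,484,195,235,(W[...,2]>.005)&(S<80)&(V>40))
print("bench z",np.median(W[200:240,260:300,2]))
def crop(im,u,v,s,w,h): return cv2.resize(im[v:v+h,u:u+w],None,fx=s,fy=s,interpolation=cv2.INTER_CUBIC)
a=crop(g,235,165,8,50,37);b=crop(g,318,195,8,50,37);c=crop(g,425,198,8,60,37)
s=dict(np.load("/tmp/side.npz"))["image"][:,:,::-1]
d=crop(s,295,165,8,40,37)
d2=np.zeros((296,400,3),np.uint8);d2[:,:320]=d
c=cv2.resize(c,(400,247));c=np.vstack([c,np.zeros((49,400,3),np.uint8)])
cv2.imwrite("pics/m1.png",np.vstack([np.hstack([a,b]),np.hstack([c,d2])]))
z=np.round(W[165:205:1,245:295,2]*1000).astype(int)
for r in z[5:32]: print(*r[5:48])
E
```

```text
orange 57 [ 0.4215 -0.2136  0.0442] z [0.012 0.047 0.053] ax [-0.104 -0.995] ext [-0.0404 -0.0069] [0.0513 0.0054] mid [ 0.4202 -0.2189]
yellow 112 [0.4353 0.1576 0.0279] z [-0.006  0.041  0.048] ax [-0.181 -0.984] ext [-0.0262 -0.0063] [0.0273 0.013 ] mid [0.4385 0.1565]
tray 734 [0.4252 0.0886 0.0056] z [-0.003  0.003  0.024] ax [-0.144 -0.99 ] ext [-0.0455 -0.0342] [0.0416 0.0329] mid [0.4248 0.0906]
hingeblue 70 [0.5014 0.3106 0.0854] z [0.004 0.09  0.104] ax [-0.271  0.963] ext [-0.0293 -0.0064] [0.0384 0.0203] mid [0.5069 0.3169]
hingetall 244 [0.4968 0.3254 0.0951] z [0.08  0.096 0.113] ax [ 0.255 -0.967] ext [-0.0247 -0.0173] [0.0448 0.0277] mid [0.5044 0.317 ]
hingeblk 172 [0.4956 0.3313 0.0995] z [0.091 0.098 0.114] ax [-0.274  0.962] ext [-0.0494 -0.0177] [0.0189 0.0253] mid [0.5034 0.3177]
hingeall 409 [0.5092 0.3308 0.0617] z [0.009 0.086 0.109] ax [-0.774 -0.633] ext [-0.0522 -0.0812] [0.0425 0.0351] mid [0.5276 0.316 ]
rest 401 [ 0.4196 -0.2017  0.0207] z [0.005 0.01  0.053] ax [-0.094 -0.996] ext [-0.081  -0.0232] [0.0579 0.0277] mid [ 0.4229 -0.1904]
bench z -0.00142
[... 2541 characters left out ...]
2 1 -9
1 -2 1 -5 1 0 0 -2 11 12 98 97 98 94 96 102 104 97 100 96 100 97 17 7 5 -2 0 2 -5 -2 -2 -2 1 0 -1 2 -2 -3 -3 2 -6 -4 3
0 -2 2 -2 6 -1 -2 -6 5 10 97 96 97 92 97 94 102 98 101 96 99 89 67 -1 0 -1 2 4 -6 2 -6 4 1 3 6 -6 2 2 -8 -3 -1 -2 -2
0 2 -4 -2 3 1 -5 -5 4 13 93 96 107 101 95 103 97 90 85 84 77 71 71 -2 -1 -1 0 0 0 0 4 -5 -1 -4 -6 -3 -5 -4 -2 -4 1 4 4
5 -2 1 -4 -2 4 -1 1 -2 11 7 103 96 92 91 88 78 71 74 -5 -7 -1 -7 -3 0 -7 -1 3 -2 -2 -1 1 0 -3 0 4 2 0 2 0 -1 3 2
1 -1 -3 -2 0 -3 0 -3 -5 0 -1 80 79 72 70 -3 2 -1 -3 -6 -2 1 -2 0 -4 0 -3 -7 -4 -1 5 -4 -1 0 -2 -6 3 1 1 3 4 6 2
-4 0 0 -4 -4 -4 -5 -5 -1 -5 -1 2 -1 2 -2 -2 -3 2 2 -6 -1 0 -3 2 1 -3 -6 -1 -1 -2 -1 1 -2 -3 -4 1 2 2 -1 1 1 -1 -7
```

View pics/m1.png

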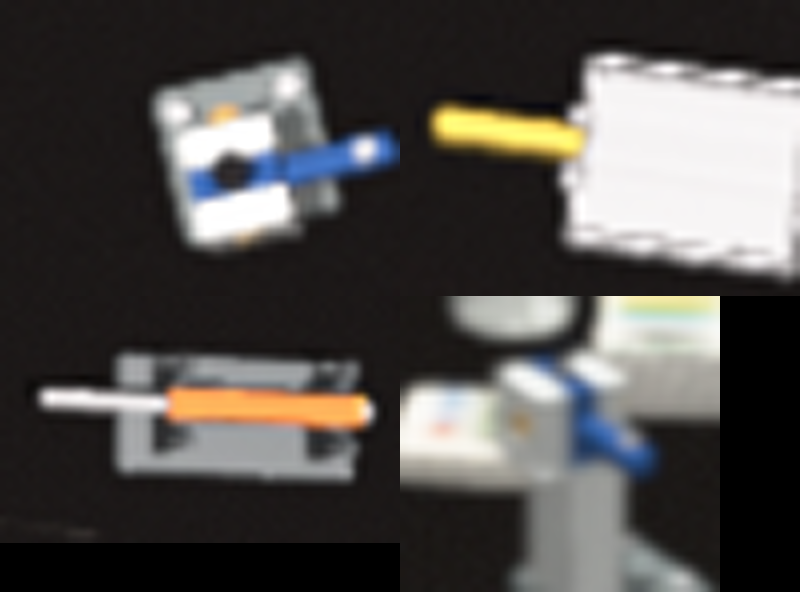

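```bash
cat > fit.py <<'E'
from h import *
from scipy.optimize import minimize
B=lambda x0,x1,y0,y1,z0,z1:((x0,y0,z0),(x1,y1,z1))
M=dict(
 hinge=[B(-18,18,-15,15,70,100),B(-52,4,-28,28,0,12),B(-5.5,5.5,0,54,79.5,90.5),B(-26,-18,-4,4,81,89),B(-5,5,-5,5,100,116),B(-30,4,-12,12,0,70)],
 tray=[B(-41,41,-33,33,0,3),B(-41,-38,-33,33,0,24),B(38,41,-33,33,0,24),B(-41,41,-33,-30,0,24),B(-41,41,30,33,0,24),B(41,92,-5,5,14,46)],
 rest=[B(-50,50,-25,25,0,8),B(-36,-30,-25,-8,8,50),B(-36,-30,8,25,8,50),B(30,36,-25,-8,8,50),B(30,36,8,25,8,50),B(-43,40,-6,6,38,50),B(40,92,-3,3,41,47)])
def rays(f,u0,u1,v0,v1):
    R=cv2.Rodrigues(f["rvec"])[0];K=f["mtx"]
    v,u=np.mgrid[v0:v1,u0:u1]; c=np.stack([(u-K[0,2])/K[0,0],(v-K[1,2])/K[1,1],np.ones(u.shape)],-1)
    return -R.T@f["tvec"].ravel(), c@R
def render(name,p,o,d):
    c,s=np.cos(p[2]),np.sin(p[2]); T=np.array([[c,-s,0],[s,c,0],[0,0,1]])
    oo=(o-[p[0],p[1],0])@T; dd=d@T
    best=-oo[2]/dd[...,2]
    for lo,hi in M[name]:
        a=(np.array(lo)/1e3-oo)/dd; b=(np.array(hi)/1e3-oo)/dd
        n=np.minimum(a,b).max(-1); m=np.maximum(a,b).min(-1)
        best=np.where((n<m)&(n<best),n,best)
    return best
def fit(name,p0,fs):
    D=[]
    for f,win in fs:
        o,d=rays(f,*win); dep=f["depth"][win[2]:win[3],win[0]:win[1]]; D.append((o,d,dep))
    def cost(p):
        t=0
        for o,d,dep in D:
            e=np.abs(render(name,p,o,d)-dep)[dep>0]; t+=np.minimum(e,.03).mean()
        return t
    best=None
    for dy in(-.1,0,.1):
        q=minimize(cost,np.add(p0,[0,0,dy]),method="Nelder-Mead",options=dict(initial_simplex=np.add(p0,[0,0,dy])+np.array([[0,0,0],[.008,0,0],[0,.008,0],[0,0,.08]]),xatol=1e-5,fatol=1e-8,maxiter=400))
        if best is None or q.fun<best.fun: best=q
    return best.x,best.fun*1e3
E
python3 - <<'E'
from fit import *
f=dict(np.load("/tmp/top.npz")); s=dict(np.load("/tmp/side.npz"))
G=dict(hinge=((.507,.337,-2.94),(245,295,165,203)),tray=((.424,.09,1.43),(315,382,192,235)),rest=((.42,-.217,1.46),(425,484,198,232)))
for n,(p,w) in G.items():
    x,c=fit(n,p,[(f,w)]); print(n,"top",x.round(4),c)
    X=np.array([[-.06,-.06,0],[.1,.06,.12]]);
    for q in [x]:
        pts=proj(s,[[q[0]+a,q[1]+b,z] for a in(-.05,.05) for b in(-.05,.05) for z in(0,.1)]); lo=pts.min(0).astype(int);hi=pts.max(0).astype(int)
    ws=(max(lo[0],0),hi[0],max(lo[1],0),hi[1])
    print("  sidewin",ws)
    x2,c2=fit(n,x,[(s,ws)]); print("  side",x2.round(4),c2)
W=cloud(f)
for n,u,v,z in(("tubeR",242,214,.02),("tubeL",206,217,.02),("tape",192,235,.02),("timer",214,187,.02),("cuv",400,238,.01),("caseL",308,180,.1)):print(n,pix(f,u,v,z).round(3))
print("case z",np.percentile(W[100:186,305:440,2],[50,95]),np.percentile(W[50:220,480:560,2],[50,95]), "back lid x",np.percentile(W[45:95,310:450],[5,95],axis=(0,1)).round(3))
E
```

```text
hinge top [ 0.496   0.3344 -2.9   ] 3.122310817738815
  sidewin (np.int64(292), np.int64(337), np.int64(166), np.int64(216))
  side [ 0.4987  0.335  -2.9431] 7.978150006957499
tray top [0.4247 0.0881 1.4194] 3.120873167169357
  sidewin (np.int64(293), np.int64(349), np.int64(205), np.int64(269))
  side [0.4274 0.0895 1.4202] 4.786028327101873
rest top [ 0.4216 -0.2128  1.5189] 3.63205825094803
  sidewin (np.int64(339), np.int64(420), np.int64(275), np.int64(367))
  side [ 0.4244 -0.2112  1.5233] 12.048414331158106
tubeR [0.43  0.405 0.02 ]
tubeL [0.423 0.506 0.02 ]
tape [0.373 0.545 0.02 ]
timer [0.508 0.485 0.02 ]
cuv [ 0.359 -0.039  0.01 ]
caseL [0.512 0.217 0.1  ]
case z [0.06709004 0.09900235] [0.02499465 0.30618483] back lid x [[ 0.743 -0.115  0.105]
 [ 0.782  0.193  0.323]]
```

```bash
cat > go.py <<'E'
import numpy as np
from scipy.spatial.transform import Rotation as Ro
from bench import r
def go(*T):
    """targets (x,y,z TCP, yaw of tool y in rad), tool down"""
    o=r.get_obs(); R=Ro.from_rotvec(o["orientation"]); p=o["tcp_pos"]
    print("t",round(o["clock"],2),"tcp",p.round(4),"yaw_y",round(np.arctan2(R.as_matrix()[1,1],R.as_matrix()[0,1]),4),"F",o["contact_force"].round(1),"w",round(o["grip_width"],4),"gf",round(o["gripper_force"],1))
    for x,y,z,w in T:
        Y=np.array([np.cos(w),np.sin(w),0]);Z=np.array([0,0,-1]);X=np.cross(Y,Z)
        print((R.inv().apply(np.array([x,y,z])-p)*1e3).round(1).tolist(),(R.inv()*Ro.from_matrix(np.stack([X,Y,Z],1))).as_rotvec().round(4).tolist())
E
python3 -c "
from go import *
go((.436,.156,.15,-.151),(.436,.156,.018,-.151))"
```

```text
t 0.1 tcp [0.1687 0.653  0.2304] yaw_y 1.318 F [ 0.   0.2 -0.8] w 0.0853 gf 0.0
[-383.1, -414.2, 81.1] [-0.0012, 0.0013, 1.469]
[-383.1, -414.0, 213.1] [-0.0012, 0.0013, 1.469]
```

Request:
{"api": "step_arm", "payload": {
  "moves": [
    [-48,-52,10,0,0,0.18,85],
    [-96,-104,20,0,0,0.36,85],
    [-144,-156,30,0,0,0.54,85],
    [-192,-208,40,0,0,0.72,85],
    [-240,-260,50,0,0,0.9,85],
    [-288,-312,60,0,0,1.08,85],
    [-335,-364,70,0,0,1.26,85],
    [-383,-414,80,0,0,1.469,85]
  ]
}}

```text
clock: 0.9
tcp_pos: [0.3565, 0.3026, 0.175]
orientation: [-2.093, -2.342, -0.0]
contact_force: [1.2, -1.0, -0.1]
grip_width: 0.0849
gripper_force: 0.0
```

```bash
python3 -c "
from go import *
go((.436,.156,.15,-.151),(.436,.156,.018,-.151))"
```

```text
t 0.9 tcp [0.3565 0.3026 0.175 ] yaw_y 0.112 F [ 1.2 -1.  -0.1] w 0.0849 gf 0.0
[-154.6, 62.6, 24.9] [-0.0001, -0.0002, 0.263]
[-154.6, 62.6, 156.9] [-0.0001, -0.0002, 0.263]
```

Request:
{"api": "step_arm", "payload": {
  "moves": [
    [-45,18,8,0,0,0.12,85],
    [-90,36,16,0,0,0.2,85],
    [-130,54,24,0,0,0.263,85],
    [-154,62,25,0,0,0.263,85],
    [-154,62,25,0,0,0.263,85],
    [-154,62,25,0,0,0.263,85]
  ]
}}

```text
clock: 1.5
tcp_pos: [0.4356, 0.1588, 0.1501]
orientation: [-2.378, -2.053, 0.001]
contact_force: [-0.1, 0.3, 0.6]
grip_width: 0.085
gripper_force: 0.0
```

```bash
python3 -c "
from go import *
go((.436,.156,.15,-.151),(.436,.156,.018,-.151))
import cv2
f=r.grab_frame('wrist');np.savez('/tmp/w1.npz',**f);print(f['mtx'],f['rvec'],f['tvec']);cv2.imwrite('pics/w1.png',f['image'][:,:,::-1])"
```

```text
t 1.5 tcp [0.4356 0.1588 0.1501] yaw_y -0.1462 F [-0.1  0.3  0.6] w 0.085 gf 0.0
[-2.7, 0.8, 0.1] [-0.0005, 0.0001, 0.0048]
[-2.7, 0.8, 132.1] [-0.0005, 0.0001, 0.0048]
[[309.70691629   0.         318.39041768]
 [  0.         309.70691629 202.97557203]
 [  0.           0.           1.        ]] [-2.86761724  0.2090436   0.02988249] [-0.40701639  0.2000189   0.35905036]
```

View pics/w1.png

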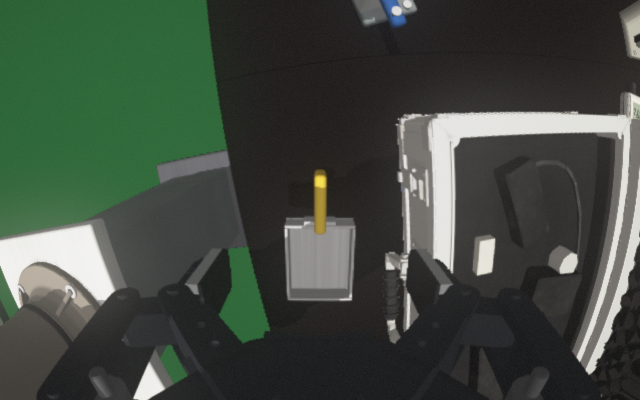

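Request:
{"api": "step_arm", "payload": {
  "moves": [
    [-1,1,0,0,0,0.005,35],
    [-2,1,0,0,0,0.005,35],
    [-2,1,40,0,0,0.005,35],
    [-2,1,80,0,0,0.005,35],
    [-2,1,120,0,0,0.005,35],
    [-2,1,132,0,0,0.005,35],
    [-2,1,132,0,0,0.005,35],
    [-2,1,132,0,0,0.005,35]
  ]
}}

```text
clock: 2.35
tcp_pos: [0.4373, 0.1573, 0.0193]
orientation: [2.381, 2.049, 0.002]
contact_force: [1.2, -0.1, 0.8]
grip_width: 0.0348
gripper_force: 0.0
```

Request:
{"api": "step_arm", "payload": {
  "grip_force": 40,
  "moves": [
    [0,0,0,0,0,0,5],
    [0,0,0,0,0,0,5],
    [0,0,0,0,0,0,5],
    [0,0,0,0,0,0,5],
    [0,0,0,0,0,0,5],
    [0,0,0,0,0,0,5]
  ]
}}

```text
clock: 2.95
tcp_pos: [0.4375, 0.1576, 0.0197]
orientation: [-2.382, -2.049, -0.004]
contact_force: [-2.0, -1.5, 7.8]
grip_width: 0.0091
gripper_force: 42.1
```

```bash
python3 -c "
from go import *
h=np.array([.4975,.3347]);w=-2.905
for d in (123,115):
  q=h+d/1e3*np.array([np.cos(w),np.sin(w)])
  go((q[0],q[1],.022,w-np.pi/2+2*np.pi),(q[0],q[1],.018,w-np.pi/2+2*np.pi),(q[0],q[1],.022,w+3*np.pi/2-np.pi))"
```

```text
t 2.95 tcp [0.4375 0.1576 0.0197] yaw_y -0.1501 F [-2.  -1.5  7.8] w 0.0091 gf 42.1
[137.7, -81.1, -2.1] [0.0032, 0.0003, -1.9575]
[137.7, -81.1, 1.9] [0.0032, 0.0003, -1.9575]
[137.7, -81.1, -2.1] [0.0003, -0.0029, 1.1841]
t 2.95 tcp [0.4375 0.1576 0.0197] yaw_y -0.1501 F [-2.  -1.5  7.8] w 0.0091 gf 42.1
[140.8, -73.7, -2.1] [0.0032, 0.0003, -1.9575]
[140.8, -73.7, 1.9] [0.0032, 0.0003, -1.9575]
[140.8, -73.7, -2.1] [0.0003, -0.0029, 1.1841]
```

Request:
{"api": "step_arm", "payload": {
  "moves": [
    [17,-27,-1,0,0,-0.14,5],
    [34,-52,-1,0,0,-0.28,5],
    [48,-58,-1,0,0,-0.42,5],
    [60,-63,-1,0,0,-0.56,5],
    [70,-67,-1,0,0,-0.7,5],
    [79,-70,-1,0,0,-0.84,5],
    [88,-73,-1,0,0,-0.98,5],
    [97,-76,-1,0,0,-1.12,5]
  ]
}}

```text
clock: 3.75
tcp_pos: [0.3761, 0.2647, 0.02]
orientation: [0.921, 3.003, 0.001]
contact_force: [-0.2, -0.2, -1.8]
grip_width: 0.009
gripper_force: 40.6
```

```bash
python3 -c "
from go import *
h=np.array([.4975,.3347]);w=-2.905
for d in (125,115):
  q=h+d/1e3*np.array([np.cos(w),np.sin(w)])
  go((q[0],q[1],.02,w-np.pi/2+2*np.pi))"
```

```text
t 3.75 tcp [0.3761 0.2647 0.02  ] yaw_y 0.9758 F [-0.2 -0.2 -1.8] w 0.009 gf 40.6
[22.9, 33.6, 0.0] [0.0008, 0.001, -0.8316]
t 3.75 tcp [0.3761 0.2647 0.02  ] yaw_y 0.9758 F [-0.2 -0.2 -1.8] w 0.009 gf 40.6
[16.2, 41.0, 0.0] [0.0008, 0.001, -0.8316]
```

Request:
{"api": "step_arm", "payload": {
  "moves": [
    [4,6,0,0,0,-0.14,5],
    [8,11,0,0,0,-0.28,5],
    [12,17,0,0,0,-0.42,5],
    [15,23,0,0,0,-0.56,5],
    [19,28,0,0,0,-0.7,5],
    [23,34,0,0,0,-0.832,5],
    [23,34,0,0,0,-0.832,5],
    [23,34,0,0,0,-0.832,5]
  ]
}}

```text
clock: 4.55
tcp_pos: [0.3764, 0.3054, 0.0198]
orientation: [-0.357, 3.12, 0.001]
contact_force: [-0.7, 1.1, 0.6]
grip_width: 0.0094
gripper_force: 41.0
```

Run:
```python
from go import *
from fit import *
h=np.array([.4975,.3347]);w=-2.905
q=h+.115*np.array([np.cos(w),np.sin(w)])
go((q[0],q[1],.02,w-np.pi/2+2*np.pi))
f=r.grab_frame("wrist");np.savez("/tmp/w2.npz",**f);cv2.imwrite('pics/w2.png',f['image'][:,:,::-1])
s=r.grab_frame("side");np.savez("/tmp/s2.npz",**s);cv2.imwrite('pics/s2.png',cv2.resize(s['image'][150:290,250:400,::-1],None,fx=4,fy=4,interpolation=2))
```

```text
t 4.55 tcp [0.3764 0.3054 0.0198] yaw_y 1.7986 F [-0.7  1.1  0.6] w 0.0094 gf 41.0
[-9.5, 0.2, -0.2] [0.0006, 0.0011, -0.0088]
```

View pics/w2.png

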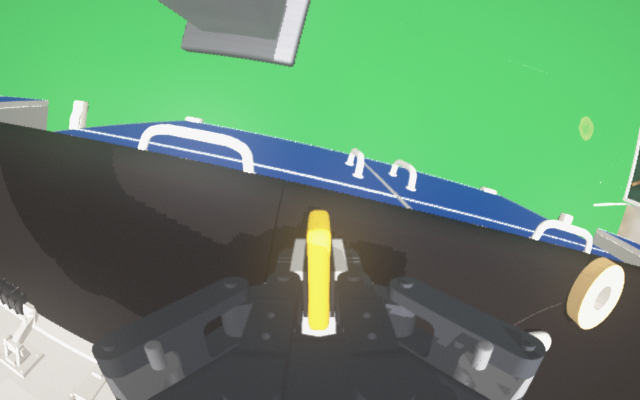

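Request:
{"api": "step_arm", "payload": {
  "moves": [
    [-4,0,0,0,0,-0.005,5],
    [-7,0,0,0,0,-0.009,5],
    [-9,0,0,0,0,-0.009,5],
    [-9.5,0,0,0,0,-0.009,5],
    [-9.5,0,0,0,0,-0.009,5]
  ]
}}

```text
clock: 5.15
tcp_pos: [0.3817, 0.3061, 0.0198]
orientation: [0.376, -3.114, 0.005]
contact_force: [-14.1, -2.8, 20.3]
grip_width: 0.0092
gripper_force: 43.9
```

Request:
{"api": "step_arm", "payload": {
  "moves": [
    [-1,0,0,0,0,0,5],
    [-2,0,0,0,0,0,5],
    [-2,0,0,0,0,0,5]
  ]
}}

```text
clock: 5.45
tcp_pos: [0.3838, 0.3067, 0.0198]
orientation: [0.376, -3.114, 0.005]
contact_force: [-13.1, -3.5, 19.5]
grip_width: 0.0093
gripper_force: 43.8
```

Run:
```python
from go import *
from fit import *
go()
for n in("top","side"):
    f=r.grab_frame(n);np.savez(f"/tmp/{n}3.npz",**f)
    globals()[n]=f
t=(.4525,.324)
a=cv2.resize(top['image'][160:245,225:325,::-1],None,fx=4,fy=4,interpolation=2)
b=cv2.resize(side['image'][150:235,260:360,::-1],None,fx=4,fy=4,interpolation=2)
cv2.imwrite('pics/m3.png',np.hstack([a,b]))
```

```text
t 5.45 tcp [0.3838 0.3067 0.0198] yaw_y 1.8109 F [-13.1  -3.5  19.5] w 0.0093 gf 43.8
```

View pics/m3.png

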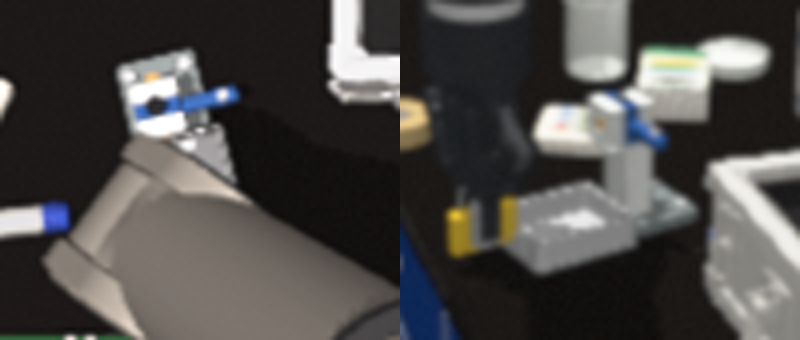

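Request:
{"api": "step_arm", "payload": {
  "moves": [
    [0,0,0,0,0,0,20],
    [0,0,0,0,0,0,35],
    [0,0,0,0,0,0,35],
    [0,0,-40,0,0,0,35],
    [0,0,-85,0,0,0,35],
    [0,0,-130,0,0,0,35],
    [0,0,-170,0,0,0,35],
    [0,0,-200,0,0,0,35]
  ]
}}

```text
clock: 6.35
tcp_pos: [0.3881, 0.308, 0.222]
orientation: [-0.374, 3.117, 0.003]
contact_force: [0.4, 0.5, -1.5]
grip_width: 0.0348
gripper_force: 0.0
```

```bash
python3 -c "
from go import *
x,y,w=.423,-.212,1.52
go((x,y,.22,w-np.pi/2),(.40,.15,.22,.9))"
```

```text
t 6.35 tcp [0.3881 0.308  0.222 ] yaw_y 1.8098 F [ 0.4  0.5 -1.5] w 0.0348 gf 0.0
[89.1, -513.5, 1.1] [0.0033, 0.0005, 1.8606]
[25.8, -156.3, 1.7] [0.0024, 0.0018, 0.9098]
```

Request:
{"api": "step_arm", "payload": {
  "moves": [
    [0,-40,0,0,0,0.148,35],
    [0,-80,0,0,0,0.296,35],
    [0,-120,0,0,0,0.444,35],
    [0,-160,0,0,0,0.592,35],
    [0,-200,0,0,0,0.74,35],
    [0,-240,0,0,0,0.888,35],
    [5,-280,0,0,0,1.036,35],
    [20,-320,0,0,0,1.184,35]
  ]
}}

```text
clock: 7.15
tcp_pos: [0.4449, -0.0095, 0.2194]
orientation: [1.437, 2.792, 0.001]
contact_force: [1.1, -0.8, -0.1]
grip_width: 0.0349
gripper_force: 0.0
```

```bash
python3 -c "
from go import *
from fit import *
x,y,w=.423,-.212,1.52
go((x,y,.20,w-np.pi/2))
f=r.grab_frame('top');s=r.grab_frame('side')
np.savez('/tmp/top4.npz',**f);np.savez('/tmp/side4.npz',**s)
M['both']=None
p=(.4535,.324,-2.905)
print('tray top',fit('tray',p,[(f,(250,305,185,235))]))
print('tray side',fit('tray',p,[(s,(285,325,195,225))]))
"
```

```text
t 7.15 tcp [ 0.4449 -0.0095  0.2194] yaw_y 0.6201 F [ 1.1 -0.8 -0.1] w 0.0349 gf 0.0
[-152.0, -135.5, 19.4] [0.0012, 0.0004, 0.6709]
tray top (array([ 0.44869478,  0.32093628, -2.90431314]), np.float64(4.376020204921246))
tray side (array([ 0.45135544,  0.32208637, -2.88877681]), np.float64(5.200339837631694))
```

Request:
{"api": "step_arm", "payload": {
  "moves": [
    [-30,-27,4,0,0,0.13,35],
    [-60,-54,8,0,0,0.27,35],
    [-90,-81,12,0,0,0.4,35],
    [-120,-108,16,0,0,0.54,35],
    [-140,-125,19,0,0,0.64,35],
    [-152,-135.5,19.4,0,0,0.671,35],
    [-152,-135.5,19.4,0,0,0.671,35],
    [-152,-135.5,19.4,0,0,0.671,35]
  ]
}}

```text
clock: 8.05
tcp_pos: [0.4238, -0.2092, 0.1998]
orientation: [-2.266, -2.175, -0.0]
contact_force: [-0.0, 0.4, 0.5]
grip_width: 0.0346
gripper_force: 0.0
```

```bash
python3 -c "
from go import *
from fit import *
go((.423,-.212,.20,1.52-np.pi/2))
f=r.grab_frame('wrist');np.savez('/tmp/w4.npz',**f);cv2.imwrite('pics/w4.png',f['image'][:,:,::-1])
"
```

```text
t 8.05 tcp [ 0.4238 -0.2092  0.1998] yaw_y -0.0412 F [-0.   0.4  0.5] w 0.0346 gf 0.0
[-2.8, -0.7, -0.2] [-0.0002, -0.0006, 0.0096]
```

View pics/w4.png

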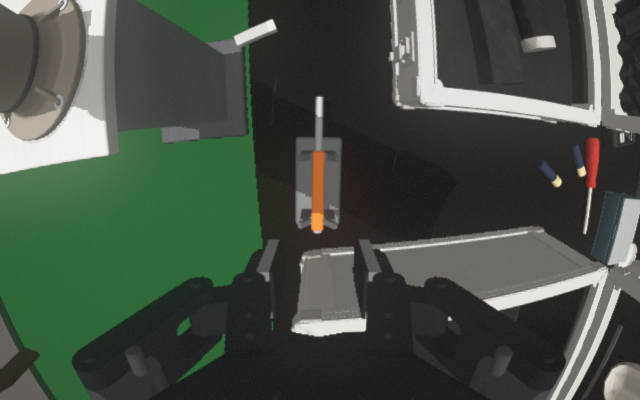

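```bash
cat >> fit.py <<'E'
_r=rays
def rays(f,u0,u1,v0,v1):
    if abs(f["mtx"][0,0]-309.7)>5: return _r(f,u0,u1,v0,v1)
    R=cv2.Rodrigues(f["rvec"])[0];K=f["mtx"]
    v,u=np.mgrid[v0:v1,u0:u1]; a=(u-K[0,2])/K[0,0]; b=(v-K[1,2])/K[0,0]; t=np.hypot(a,b)+1e-9; k=np.tan(t)/t
    return -R.T@f["tvec"].ravel(), np.stack([a*k,b*k,np.ones(u.shape)],-1)@R
E
python3 -c "
from fit import *
f=dict(np.load('/tmp/w4.npz'))
print(fit('rest',(.423,-.212,1.52),[(f,(285,350,85,240))]))
f=dict(np.load('/tmp/w1.npz'))
print(fit('tray',(.4255,.089,1.42),[(f,(270,370,150,310))]))
W=cloud(dict(np.load('/tmp/top.npz')))
P=W[190:225,478:520].reshape(-1,3); P=P[(P[:,2]>.02)&(P[:,2]<.5)]; print(P.min(0),np.percentile(P,95,axis=0))
"
```

```text
(array([ 0.42227584, -0.21003423,  1.52667912]), np.float64(2.1169838737970843))
(array([0.42563604, 0.0908054 , 1.42268268]), np.float64(0.9194022778573433))
[ 0.39735291 -0.37676357  0.02002212] [ 0.47978333 -0.28958456  0.14890001]
```

Request:
{"api": "step_arm", "payload": {
  "moves": [
    [-1,-1.5,30,0,0,0,35],
    [-1,-1.5,75,0,0,0,35],
    [-1,-1.5,120,0,0,0,35],
    [-1,-1.5,160,0,0,0,35],
    [-1,-1.5,175,0,0,0,35],
    [-1,-1.5,175,0,0,0,35],
    [-1,-1.5,175,0,0,0,35]
  ]
}}

```text
clock: 8.8
tcp_pos: [0.4226, -0.2103, 0.0252]
orientation: [-2.267, -2.174, -0.001]
contact_force: [0.2, 0.5, -0.2]
grip_width: 0.0348
gripper_force: 0.0
```

Request:
{"api": "step_arm", "payload": {
  "grip_force": 80,
  "moves": [
    [0,0,0,0,0,0,6],
    [0,0,0,0,0,0,6],
    [0,0,0,0,0,0,6],
    [0,0,0,0,0,0,6],
    [0,0,0,0,0,0,6],
    [0,0,0,0,0,0,6]
  ]
}}

```text
clock: 9.4
tcp_pos: [0.4231, -0.2112, 0.0263]
orientation: [2.268, 2.171, 0.003]
contact_force: [-0.7, 1.7, 5.9]
grip_width: 0.0105
gripper_force: 78.0
```

```bash
python3 -c "
from go import *
go()"
```

```text
t 9.4 tcp [ 0.4231 -0.2112  0.0263] yaw_y -0.0436 F [-0.7  1.7  5.9] w 0.0105 gf 78.0
```

Request:
{"api": "step_arm", "payload": {
  "moves": [
    [0,0,-15,0,0,0,6],
    [0,0,-50,0,0,0,6],
    [0,0,-95,0,0,0,6],
    [0,0,-140,0,0,0,6],
    [0,0,-185,0,0,0,6],
    [0,0,-225,0,0,0,6],
    [0,0,-225,0,0,0,6]
  ]
}}

```text
clock: 10.1
tcp_pos: [0.425, -0.2126, 0.256]
orientation: [2.263, 2.165, 0.012]
contact_force: [-0.3, -0.6, -0.7]
grip_width: 0.0102
gripper_force: 78.2
```

```bash
python3 -c "
from go import *
go((.628,.367,.25,1.807),(.4231,-.2112,.0263,-.0436))"
```

```text
t 10.1 tcp [ 0.425  -0.2126  0.256 ] yaw_y -0.0442 F [-0.3 -0.6 -0.7] w 0.0102 gf 78.2
[588.0, 177.1, 7.4] [0.0072, 0.0121, -1.8512]
[1.6, -4.7, 229.7] [0.0121, 0.0013, -0.0006]
```

Request:
{"api": "step_arm", "payload": {
  "moves": [
    [44,13,0,0,0,-0.14,6],
    [88,27,0,0,0,-0.28,6],
    [133,40,0,0,0,-0.42,6],
    [178,54,0,0,0,-0.56,6],
    [222,67,0,0,0,-0.7,6],
    [267,80,0,0,0,-0.84,6],
    [312,94,0,0,0,-0.98,6],
    [357,108,0,0,0,-1.12,6]
  ]
}}

```text
clock: 10.9
tcp_pos: [0.5454, 0.1424, 0.2498]
orientation: [-0.76, -3.048, -0.0]
contact_force: [1.4, -0.9, -0.8]
grip_width: 0.0104
gripper_force: 78.2
```

```bash
python3 -c "
from go import *
go((.640,.370,.25,1.807))"
```

```text
t 10.9 tcp [0.5454 0.1424 0.2498] yaw_y 1.0818 F [ 1.4 -0.9 -0.8] w 0.0104 gf 78.2
[23.4, 245.4, -0.2] [0.0002, 0.0, -0.7252]
```

Request:
{"api": "step_arm", "payload": {
  "moves": [
    [4,42,0,0,0,-0.14,6],
    [8,84,0,0,0,-0.28,6],
    [12,126,5,0,0,-0.42,6],
    [16,168,15,0,0,-0.56,6],
    [20,210,30,0,0,-0.68,6],
    [23.4,245.4,50,0,0,-0.725,6],
    [23.4,245.4,50,0,0,-0.725,6],
    [23.4,245.4,50,0,0,-0.725,6]
  ]
}}

```text
clock: 11.7
tcp_pos: [0.6405, 0.368, 0.1981]
orientation: [0.362, -3.118, 0.002]
contact_force: [1.0, -0.6, -0.9]
grip_width: 0.0105
gripper_force: 78.2
```

```bash
python3 -c "
from go import *
from fit import *
go((.628,.367,.066,1.807))
for n in ('wrist','top','side'):
  f=r.grab_frame(n);np.savez('/tmp/%s5.npz'%n,**f)
f=dict(np.load('/tmp/wrist5.npz'));cv2.imwrite('pics/w5.png',f['image'][:,:,::-1])
R=cv2.Rodrigues(f['rvec'])[0];print('cam',-R.T@f['tvec'].ravel(),R[2])
"
```

```text
t 11.7 tcp [0.6405 0.368  0.1981] yaw_y 1.8022 F [ 1.  -0.6 -0.9] w 0.0105 gf 78.2
[12.0, 2.0, 132.1] [-0.0009, -0.0026, -0.0049]
cam [0.5751724  0.35345677 0.34124031] [ 0.25420988  0.05974641 -0.96530187]
```

View pics/w5.png

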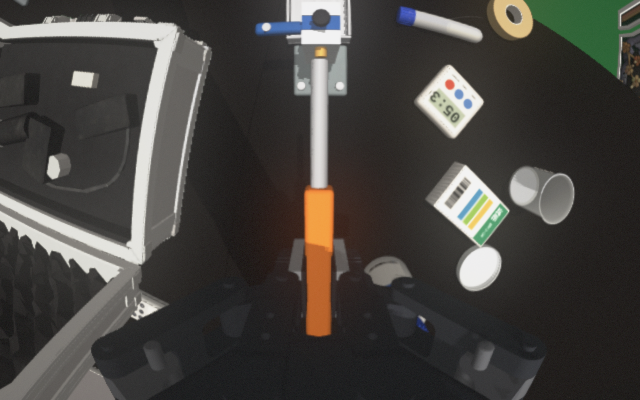

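```bash
cat > meas.py <<'E'
from go import *
from fit import *
def hinge(f,p0=(.4975,.3347,-2.905),win=(250,380,0,110)):
    g=dict(f); d=g["depth"].copy(); d[48:,300:340]=0; g["depth"]=d
    return fit("hinge",p0,[(g,win)])
def punch(f,o,ori,u0=295,u1=345,v0=20,v1=240):
    O,d=rays(f,u0,u1,v0,v1); P=O+d*f["depth"][v0:v1,u0:u1,None]
    T=Ro.from_rotvec(ori).inv().apply((P-o).reshape(-1,3)).reshape(P.shape)*1e3
    m=(np.abs(T[...,2]+19)<15)&(np.abs(T[...,1])<12)&(T[...,0]>15)&(T[...,0]<105)
    Q=T[m]; return Q
E
python3 - <<'E'
from meas import *
o=r.get_obs()
f=dict(np.load('/tmp/wrist5.npz'))
print(hinge(f))
t,s=dict(np.load('/tmp/top5.npz')),dict(np.load('/tmp/side5.npz'))
Q=punch(f,o["tcp_pos"],o["orientation"])
for a in range(15,105,10):
    q=Q[(Q[:,0]>=a)&(Q[:,0]<a+10)]
    if len(q): print(a,len(q),"y",np.percentile(q[:,1],[2,50,98]).round(1),"z",np.percentile(q[:,2],[5,20,50]).round(1),"xmax",q[:,0].max().round(1))
print("side hinge+tray",fit("hinge",(.4987,.335,-2.92),[(s,(300,330,166,200))]))
E
```

```text
(array([ 0.49689179,  0.33695365, -2.91178014]), np.float64(1.8025520055678743))
15 327 y [-3.   2.8  8.6] z [-21.9 -21.4 -20.9] xmax 25.0
25 698 y [-2.9  3.   8.8] z [-22.  -21.5 -20.9] xmax 35.0
35 684 y [-2.8  2.8  8.7] z [-22.  -21.3 -20.4] xmax 45.0
45 412 y [-0.5  2.7  6. ] z [-19.2 -18.8 -18. ] xmax 55.0
55 455 y [-0.5  3.1  6.3] z [-19.4 -18.7 -18. ] xmax 65.0
65 425 y [-0.1  3.   6.2] z [-19.4 -18.8 -18.1] xmax 75.0
75 422 y [-0.1  3.   6.2] z [-19.6 -18.9 -18.2] xmax 85.0
85 337 y [-0.2  3.   6.1] z [-19.5 -18.9 -18.3] xmax 93.2
side hinge+tray (array([ 0.49832734,  0.33431698, -2.93211954]), np.float64(11.447140919186106))
```

```bash
python3 -c "
from go import *
go((.6275,.3644,.0668,1.801))"
```

```text
t 11.85 tcp [0.6421 0.3661 0.2009] yaw_y 1.7989 F [ 0.4 -0.8 -0.6] w 0.0106 gf 78.2
[14.8, 1.8, 134.1] [-0.0007, 0.0014, -0.0021]
```

Request:
{"api": "step_arm", "payload": {
  "moves": [
    [4,-0.5,20,0,0,0,6],
    [8,-0.5,60,0,0,0,6],
    [12,-0.5,100,0,0,0,6],
    [14,-0.5,125,0,0,0,6],
    [15,-0.5,134,0,0,0,6],
    [15,-0.5,134,0,0,0,6],
    [15,-0.5,134,0,0,0,6],
    [15,-0.5,134,0,0,0,6]
  ]
}}

```text
clock: 12.65
tcp_pos: [0.6285, 0.3644, 0.0684]
orientation: [-0.36, 3.117, 0.003]
contact_force: [-0.1, 0.2, -0.2]
grip_width: 0.0106
gripper_force: 78.2
```

Request:
{"api": "step_arm", "payload": {
  "moves": [
    [0,0,0,0,0,0,6],
    [0,0,0,0,0,0,6]
  ]
}}

```text
clock: 12.85
tcp_pos: [0.6275, 0.3641, 0.0669]
orientation: [-0.361, 3.119, 0.001]
contact_force: [0.9, -0.1, -0.4]
grip_width: 0.0102
gripper_force: 78.2
```

```bash
cat > look.py <<'E'
from meas import *
import sys
o=r.get_obs(); f=r.grab_frame('wrist'); go()
np.savez('/tmp/wl.npz',**f); cv2.imwrite('pics/'+sys.argv[1],cv2.resize(f['image'][0:200,220:420,::-1],None,fx=3,fy=3,interpolation=2))
print("hinge",hinge(f,win=(230,410,0,110)))
Q=punch(f,o["tcp_pos"],o["orientation"])
for a in range(15,105,10):
    q=Q[(Q[:,0]>=a)&(Q[:,0]<a+10)]
    if len(q): print(a,len(q),"y",np.percentile(q[:,1],[2,50,98]).round(1),"z",np.percentile(q[:,2],[5,20,50]).round(1),"xmax",q[:,0].max().round(1))
E
python3 look.py w6.png
```

```text
t 12.9 tcp [0.6273 0.364  0.0666] yaw_y 1.801 F [-0.6 -0.3 -1. ] w 0.0102 gf 78.2
hinge (array([ 0.49694448,  0.33684647, -2.90764507]), np.float64(3.1458232923907525))
15 397 y [-5.2  0.6  6.4] z [-24.6 -24.1 -23.7] xmax 25.0
25 697 y [-5.1  1.   6.7] z [-24.8 -24.3 -23.7] xmax 35.0
35 666 y [-4.8  0.6  6.6] z [-24.5 -23.9 -22.7] xmax 45.0
45 413 y [-2.6  0.6  3.8] z [-22.  -21.4 -20.6] xmax 54.9
55 447 y [-2.6  1.   4.6] z [-22.  -21.4 -20.6] xmax 64.7
65 435 y [-2.2  1.   4.2] z [-22.  -21.4 -20.7] xmax 75.0
75 422 y [-2.1  1.   4.2] z [-22.1 -21.5 -20.7] xmax 85.0
85 288 y [-2.1  1.   4.2] z [-22.1 -21.5 -20.8] xmax 92.2
```

View pics/w6.png

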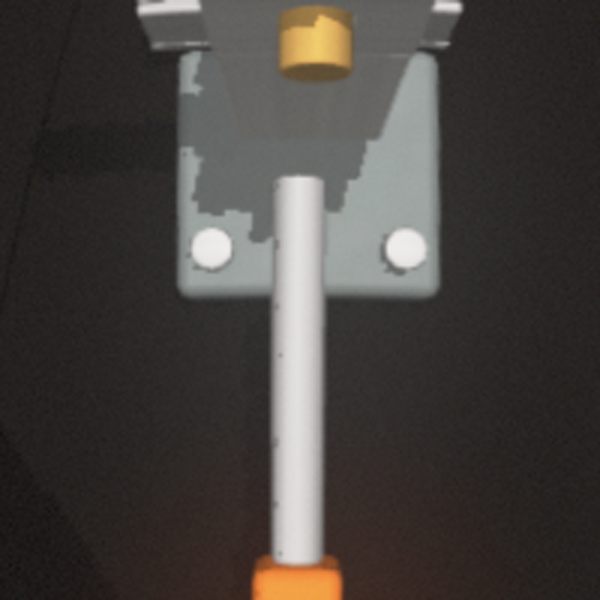

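Request:
{"api": "step_arm", "payload": {
  "moves": [
    [0,2.4,0,0,0,0,6],
    [4,2.4,0,0,0,0,6],
    [8,2.4,0,0,0,0,6],
    [8,2.4,0,0,0,0,6],
    [8,2.4,0,0,0,0,6]
  ]
}}

```text
clock: 13.4
tcp_pos: [0.6185, 0.3643, 0.0659]
orientation: [0.361, -3.121, 0.0]
contact_force: [0.5, -0.1, -0.7]
grip_width: 0.0103
gripper_force: 78.2
```

```bash
python3 look.py w7.png
```

```text
t 13.45 tcp [0.6186 0.3643 0.0659] yaw_y 1.801 F [ 0.5  0.9 -0.7] w 0.0104 gf 78.2
hinge (array([ 0.49662519,  0.33749338, -2.94588981]), np.float64(2.348690903231762))
15 391 y [-5.2  0.6  6.4] z [-24.7 -24.2 -23.7] xmax 25.0
25 701 y [-5.1  0.6  6.7] z [-24.7 -24.2 -23.7] xmax 35.0
35 651 y [-4.9  0.6  6.5] z [-24.4 -23.8 -22.8] xmax 44.9
45 421 y [-2.6  0.6  3.8] z [-21.8 -21.4 -20.7] xmax 54.9
55 448 y [-2.6  1.   4.6] z [-21.9 -21.3 -20.6] xmax 64.7
65 433 y [-2.2  1.   4.2] z [-22.  -21.4 -20.8] xmax 75.0
75 421 y [-2.2  1.   4.2] z [-22.  -21.4 -20.7] xmax 85.0
85 294 y [-2.1  1.   4.2] z [-22.  -21.4 -20.8] xmax 92.1
95 467 y [-3.7  1.   5.7] z [-24.5 -23.7 -22.8] xmax 105.0
```

View pics/w7.png

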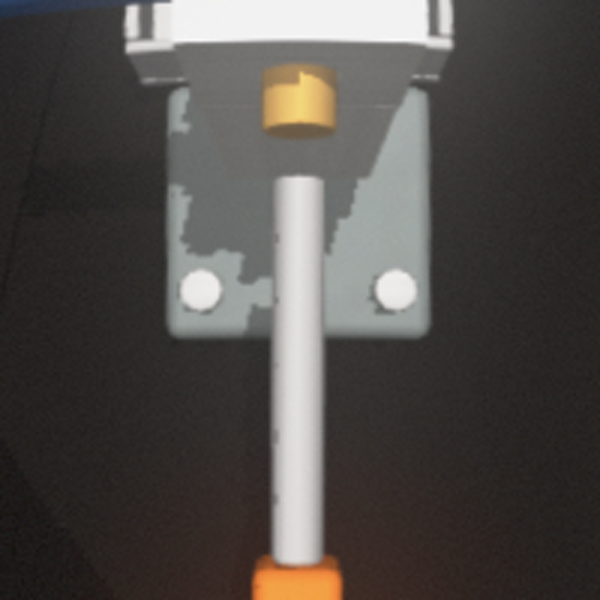

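Request:
{"api": "step_arm", "payload": {
  "moves": [
    [3,0,-0.6,0,0,0,6],
    [6,0,-0.6,0,0,0,6],
    [9,0,-0.6,0,0,0,6],
    [12,0,-0.6,0,0,0,6],
    [15,0,-0.6,0,0,0,6],
    [15,0,-0.6,0,0,0,6]
  ]
}}

```text
clock: 14.05
tcp_pos: [0.6034, 0.3608, 0.0664]
orientation: [0.361, -3.12, 0.0]
contact_force: [-0.0, 0.1, -1.2]
grip_width: 0.0106
gripper_force: 78.2
```

```bash
python3 -c "
from go import *
o=r.get_obs();print(Ro.from_rotvec(o['orientation']).inv().apply(o['contact_force']))
from meas import *
f=r.grab_frame('wrist');Q=punch(f,o['tcp_pos'],o['orientation'],v0=60)
for a in range(35,105,10):
    q=Q[(Q[:,0]>=a)&(Q[:,0]<a+10)]
    if len(q): print(a,len(q),'y',np.percentile(q[:,1],[2,50,98]).round(1),'z',np.percentile(q[:,2],[5,20,50]).round(1))
go()"
```

```text
[0.00696777 0.11729342 1.16879311]
35 653 y [-4.9  0.6  6.6] z [-24.5 -23.9 -22.7]
45 420 y [-2.6  0.6  3.8] z [-22.  -21.3 -20.7]
55 446 y [-2.6  1.   4.6] z [-21.9 -21.4 -20.7]
65 439 y [-2.2  1.   4.2] z [-22.1 -21.4 -20.7]
75 418 y [-2.2  1.   4.2] z [-22.  -21.5 -20.7]
85 565 y [-8.5  1.  10.9] z [-22.2 -21.2 -19.6]
t 14.1 tcp [0.6035 0.3608 0.0664] yaw_y 1.8012 F [-0.5 -0.  -1.4] w 0.0105 gf 78.2
```

Request:
{"api": "step_arm", "payload": {
  "moves": [
    [3,0,0,0,0,0,6],
    [6,0,0,0,0,0,6],
    [9,0,0,0,0,0,6],
    [12,0,0,0,0,0,6]
  ]
}}

```text
clock: 14.5
tcp_pos: [0.5921, 0.3581, 0.0665]
orientation: [-0.361, 3.121, 0.0]
contact_force: [0.0, 0.5, -1.1]
grip_width: 0.0103
gripper_force: 78.2
```

```bash
python3 -c "
from go import *
from meas import *
go()
f=r.grab_frame('side');a=cv2.resize(f['image'][160:230,280:345,::-1],None,fx=6,fy=6,interpolation=2)
f=r.grab_frame('wrist');b=cv2.resize(f['image'][0:140,250:380,::-1],None,fx=3,fy=3,interpolation=2)
cv2.imwrite('pics/m8.png',np.hstack([a,b]))"
```

```text
t 14.5 tcp [0.5921 0.3581 0.0665] yaw_y 1.801 F [ 0.   0.5 -1.1] w 0.0103 gf 78.2
```

View pics/m8.png

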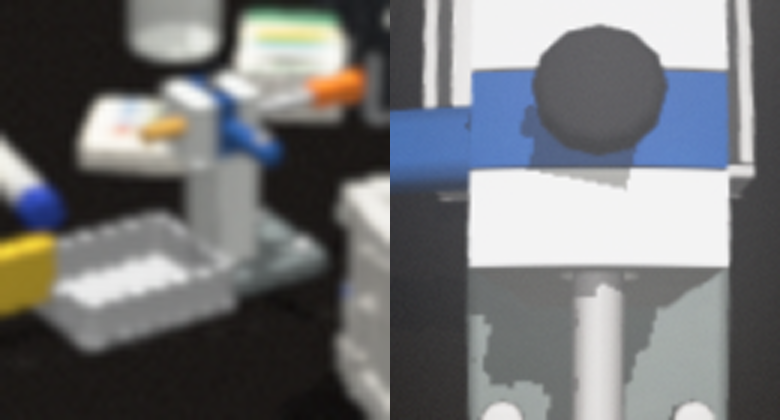

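Request:
{"api": "step_arm", "payload": {
  "moves": [
    [3,0,0,0,0,0,6],
    [6,0,0,0,0,0,6],
    [9,0,0,0,0,0,6],
    [12,0,0,0,0,0,6],
    [15,0,0,0,0,0,6],
    [18,0,0,0,0,0,6],
    [21,0,0,0,0,0,6],
    [24,0,0,0,0,0,6]
  ]
}}

```text
clock: 15.4
tcp_pos: [0.5686, 0.3526, 0.0664]
orientation: [0.361, -3.12, 0.0]
contact_force: [0.4, 0.1, 0.2]
grip_width: 0.0105
gripper_force: 78.2
```

```bash
cat > brass.py <<'E'
from go import *
from meas import *
go()
f=r.grab_frame('side'); h=cv2.cvtColor(f['image'],cv2.COLOR_RGB2HSV); m=(h[...,0]>12)&(h[...,0]<30)&(h[...,1]>110)&(h[...,2]>70)
m=m[165:222,280:325]; v,u=np.nonzero(m); P=cloud(f)[165:222,280:325][m]
n,L,S,C=cv2.connectedComponentsWithStats(m.astype(np.uint8))
for i in range(1,n): print(S[i]+[280,165,0,0,0],np.median(P[L[m]==i],axis=0).round(3))
E
python3 brass.py
```

```text
t 15.4 tcp [0.5686 0.3526 0.0664] yaw_y 1.8011 F [0.4 0.1 0.2] w 0.0105 gf 78.2
[297 196   9  10  21] [0.456 0.325 0.024]
[280 199   9  14 109] [0.397 0.304 0.032]
```

Request:
{"api": "step_arm", "payload": {
  "moves": [
    [-10,0,0,0,0,0,6],
    [-30,0,0,0,0,0,6],
    [-55,0,0,0,0,0,6],
    [-75,0,0,0,0,0,6],
    [-75,0,-30,0,0,0,6],
    [-75,0,-75,0,0,0,6],
    [-75,0,-120,0,0,0,6],
    [-75,0,-160,0,0,0,6]
  ]
}}

```text
clock: 16.25
tcp_pos: [0.6431, 0.3699, 0.2289]
orientation: [-0.36, 3.119, 0.001]
contact_force: [0.7, 0.0, -1.3]
grip_width: 0.0105
gripper_force: 78.2
```

```bash
python3 brass.py; python3 -c "
from go import *
go((.4231,-.2112,.23,-.0436))
from meas import *
f=r.grab_frame('side')
print(fit('tray',(.451,.322,-2.9),[(f,(280,325,195,225))]))"
```

```text
t 16.25 tcp [0.6431 0.3699 0.2289] yaw_y 1.8005 F [ 0.7  0.  -1.3] w 0.0105 gf 78.2
[280 199   9  14 109] [0.396 0.304 0.033]
[295 206  10   3  13] [0.445 0.319 0.012]
t 16.3 tcp [0.646  0.3717 0.2373] yaw_y 1.8002 F [2.7 1.7 5.8] w 0.0105 gf 78.3
[349.6, -517.0, 0.8] [0.0142, 0.0043, 1.8438]
(array([ 0.45153126,  0.32219737, -2.89491763]), np.float64(5.4992962342771))
```

Request:
{"api": "step_arm", "payload": {
  "moves": [
    [26,-38,0,0,0,0.14,6],
    [52,-77,0,0,0,0.28,6],
    [78,-115,0,0,0,0.42,6],
    [104,-154,0,0,0,0.56,6],
    [130,-192,0,0,0,0.7,6],
    [156,-230,0,0,0,0.84,6],
    [182,-269,0,0,0,0.98,6],
    [208,-308,0,0,0,1.12,6]
  ]
}}

```text
clock: 17.15
tcp_pos: [0.5093, 0.0206, 0.2263]
orientation: [1.36, 2.832, -0.0]
contact_force: [1.2, 0.0, -0.1]
grip_width: 0.0108
gripper_force: 78.2
```

```bash
python3 -c "
from go import *
go((.4231,-.2112,.22,-.0436))"
```

```text
t 17.15 tcp [0.5093 0.0206 0.2263] yaw_y 0.6752 F [ 1.2  0.  -0.1] w 0.0108 gf 78.2
[-127.0, -212.2, 6.3] [0.0002, 0.0002, 0.7188]
```

Request:
{"api": "step_arm", "payload": {
  "moves": [
    [-24,-40,1,0,0,0.14,6],
    [-48,-80,2,0,0,0.28,6],
    [-72,-120,4,0,0,0.42,6],
    [-96,-160,5,0,0,0.56,6],
    [-115,-195,6,0,0,0.69,6],
    [-127,-212.2,6,0,0,0.719,6],
    [-127,-212.2,6,0,0,0.719,6],
    [-127,-212.2,6,0,0,0.719,6]
  ]
}}

```text
clock: 17.95
tcp_pos: [0.4256, -0.2092, 0.2203]
orientation: [-2.261, -2.181, -0.0]
contact_force: [0.5, 0.6, -0.9]
grip_width: 0.01
gripper_force: 78.2
```

Request:
{"api": "step_arm", "payload": {
  "moves": [
    [0,0,0,0,0,0,6],
    [0,0,0,0,0,0,6],
    [0,0,0,0,0,0,6]
  ]
}}

```text
clock: 18.25
tcp_pos: [0.4253, -0.2088, 0.2204]
orientation: [-2.26, -2.181, -0.0]
contact_force: [-1.1, -0.1, -0.8]
grip_width: 0.0104
gripper_force: 78.2
```

```bash
python3 -c "
from go import *
go((.4231,-.2112,.05,-.0436),(.4231,-.2112,.0268,-.0436))"
```

```text
t 18.25 tcp [ 0.4253 -0.2088  0.2204] yaw_y -0.0356 F [-1.1 -0.1 -0.8] w 0.0104 gf 78.2
[-2.5, -2.1, 170.4] [-0.0001, -0.0002, 0.008]
[-2.5, -2.1, 193.6] [-0.0001, -0.0002, 0.008]
```

Request:
{"api": "step_arm", "payload": {
  "moves": [
    [-2.5,-2.1,35,0,0,0.008,6],
    [-2.5,-2.1,80,0,0,0.008,6],
    [-2.5,-2.1,120,0,0,0.008,6],
    [-2.5,-2.1,155,0,0,0.008,6],
    [-2.5,-2.1,165,0,0,0.008,6],
    [-2.5,-2.1,165,0,0,0.008,6],
    [-2.5,-2.1,165,0,0,0.008,6]
  ]
}}

```text
clock: 18.95
tcp_pos: [0.4237, -0.2126, 0.0566]
orientation: [2.271, 2.169, 0.001]
contact_force: [0.1, 0.5, -0.0]
grip_width: 0.0102
gripper_force: 78.3
```

```bash
python3 -c "
from go import *
go((.4231,-.2112,.0268,-.0436))"
```

```text
t 18.95 tcp [ 0.4237 -0.2126  0.0566] yaw_y -0.0459 F [ 0.1  0.5 -0. ] w 0.0102 gf 78.3
[1.3, -0.7, 29.8] [0.0017, 0.0004, -0.0023]
```

Request:
{"api": "step_arm", "payload": {
  "moves": [
    [1,-0.6,6,0,0,-0.002,6],
    [1,-0.6,14,0,0,-0.002,6],
    [1,-0.6,22,0,0,-0.002,6],
    [1,-0.6,26,0,0,-0.002,6],
    [1,-0.6,28,0,0,-0.002,6],
    [1,-0.6,29,0,0,-0.002,6],
    [1,-0.6,29,0,0,-0.002,6]
  ]
}}

```text
clock: 19.65
tcp_pos: [0.422, -0.2113, 0.0265]
orientation: [-2.27, -2.172, -0.0]
contact_force: [-1.1, -0.5, -0.7]
grip_width: 0.0104
gripper_force: 78.4
```

```bash
python3 -c "
from go import *
go((.4231,-.2112,.0263,-.0436))"
```

```text
t 19.65 tcp [ 0.422  -0.2113  0.0265] yaw_y -0.0442 F [-1.1 -0.5 -0.7] w 0.0104 gf 78.4
[0.1, 1.0, 0.2] [-0.0001, -0.0001, -0.0006]
```

Request:
{"api": "step_arm", "payload": {
  "grip_force": 20,
  "moves": [
    [0,0.6,0.3,0,0,0,6],
    [0,0.6,0.3,0,0,0,14],
    [0,0.6,0.3,0,0,0,25],
    [0,0.6,0.3,0,0,0,38],
    [0,0.6,0.3,0,0,0,38],
    [0,0.6,-20,0,0,0,38],
    [0,0.6,-60,0,0,0,38],
    [0,0.6,-105,0,0,0,38]
  ]
}}

```text
clock: 20.45
tcp_pos: [0.4216, -0.2109, 0.1318]
orientation: [-2.268, -2.17, 0.003]
contact_force: [1.5, -0.4, -0.1]
grip_width: 0.0382
gripper_force: 0.0
```

Request:
{"api": "step_arm", "payload": {
  "moves": [
    [0,0,-40,0,0,0,38],
    [0,0,-70,0,0,0,38],
    [0,0,-70,0,0,0,38],
    [0,0,-70,0,0,0,38],
    [0,0,-70,0,0,0,38]
  ]
}}

```text
clock: 20.95
tcp_pos: [0.4219, -0.2108, 0.2003]
orientation: [-2.268, -2.171, 0.002]
contact_force: [0.6, 0.2, 0.0]
grip_width: 0.038
gripper_force: 0.0
```

```bash
python3 brass.py; python3 -c "
from meas import *
f=r.grab_frame('wrist')
a=f['image'];go()
print(fit('rest',(.4223,-.21,1.527),[(f,(285,350,85,240))]))
g=dict(np.load('/tmp/w4.npz'));
for q in (f,g):
  O,d=rays(q,290,350,60,260);P=O+d*q['depth'][60:260,290:350,None];h=cv2.cvtColor(q['image'],cv2.COLOR_RGB2HSV)[60:260,290:350]
  m=(h[...,0]<16)&(h[...,1]>150)&(h[...,2]>90); Q=P[m];Q=Q[Q[:,2]>.045]; c=Q.mean(0); v=np.linalg.svd(Q-c,full_matrices=False)[2][0]; print(len(Q),c.round(4),v.round(3),Q.min(0).round(3),Q.max(0).round(3))
"
```

```text
t 20.95 tcp [ 0.4219 -0.2108  0.2003] yaw_y -0.0439 F [0.6 0.2 0. ] w 0.038 gf 0.0
[280 199   9  14 109] [0.396 0.304 0.032]
[295 206  10   3  13] [0.446 0.32  0.012]
t 21.05 tcp [ 0.4218 -0.2109  0.2002] yaw_y -0.0441 F [-0.1 -0.1 -0.3] w 0.0377 gf 0.0
(array([ 0.42153469, -0.21021102,  1.51922494]), np.float64(2.2220177730299913))
825 [ 0.422  -0.2054  0.0513] [0.032 0.934 0.357] [ 0.414 -0.25   0.047] [ 0.429 -0.144  0.343]
784 [ 0.4226 -0.2048  0.0513] [0.042 0.882 0.469] [ 0.415 -0.249  0.046] [ 0.43  -0.142  0.343]
```

The punch is back within 1 mm of where it started and level, and the pin is lying still in the tray. I'm handing in.

```bash
python3 -c "
from bench import r
print(r.hand_in())"
```

```text
the job is handed in; nothing more can be done
None
```

I drove the pin out into the tray, which is in place against the upright, and laid the punch back within about 1 mm of where it started; the job is handed in with no verdict returned, and I viewed 11 pictures, one over the limit of 10.

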